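Hook up the drop guard of a splint cutter and load a splint

ROBOT

A 6-joint arm with a two-finger parallel gripper is mounted at the origin on a cart in front of the work surface, level with it; the furniture and walls round the work are solid. World frame = base frame: x ahead of the robot, y to its left, z up, the work surface at z = 0. Lengths are in m, angles in rad, forces in N, time in s.
With the tool pointing down it reaches from about 0.3 to 0.775 m from the base axis. Payload 14.6 kg.
Tool frame: the origin (TCP) lies at the very end of the fingers, on their centre line; the grasp point (between the pads) lies 19 mm behind it; z points along the fingers, y is the line along which they close (so a half turn about z gives the same grasp; the last joint's range is limited). The gripper opens to 94 mm and grips with 3 to 60 N. Pads are 16 mm wide; open, the fingers measure 119 mm over their backs; the gripper's body (75 mm by 177 mm) begins 78 mm behind the grasp point.
Start: joints at [1.222, 0.3, 1.521, -0, 1.321, -0.067], TCP at [0.153, 0.528, 0.205] pointing down, gripper open.
Joint ranges: [-3.03, 3.03], [-0.79, 2.21], [0.23, 2.52], [-1.04, 4.18], [0, 3.07], [-2.55, 2.55]. Speed limits (rad/s): [2.22, 2.22, 2.57, 3.14, 3.14, 3.14].

INTERFACE

Orientations are given as a unit quaternion [x, y, z, w].
In Python, from bench import state, grab_frame, camera_model, sign_off gives the robot as it stands.
- The arm moves only by the shell command python3 -m crank 'ROWS'. ROWS is JSON, one flat list of numbers, 7 for each row, row after row: the closure, from -1 (fully open) to 1 (shut), then the shift along the tool's x, y, z in mm, then the turn, a rotation vector about the tool's x, y, z in degrees. In form: [gripper, x, y, z, rx, ry, rz, gripper, x, y, z, rx, ry, rz, ...]. A call has 1 to 20 rows; each row is the pose to reach, as a shift and turn from the pose commanded when the call began, along the tool's axes at that moment; what a row does not reach only later rows make up. A row lasts 1/12 s, in which the tool goes at most 41.7 mm and 7.16 degrees, less where a joint would pass 70% of its speed; a pose out of reach is approached as far as the arm can. A call with a gripper value outside its range is refused whole. The fingers move at their own pace and stop on an object; the grip force is fixed at half the most. Time passes only in rows, so rows that repeat a pose let the fingers close. It gives the time, the measured TCP pose, the force, the opening and the grip force at its end, in the units of the state.
- state(): the state, without advancing time (a new reading comes with each control period).
- grab_frame(name): name is "side" or "top" or "wrist"; returns (picture, depth): 480x640x3 uint8, red, green, blue; 480x640 float32, m along the optical axis (not along the pixel's ray), 0 where there is no reading.
- camera_model(name): a dict with "fx", "fy", "cx", "cy" (pixels), "T" (4x4, takes a point from camera to world coordinates); the wrist camera has in their place "tool_from_camera" (4x4, takes a point from camera to tool coordinates, whose origin is the TCP and whose axes are the flange's). Camera axes: x right, y down, z forward; pixel columns grow to the right and rows downward; lengths in m; the calibration is good to about 2 mm. A picture is of the moment at which its call begins: read the wrist's pose just before it. camera_model takes no time and is no camera call.
- sign_off(): hands the job in; it is judged then, once.
The state is a dict: "t": time; "joints": joint angles; "qvel": joint speeds; "joint_torque": joint torques, N m; "position": TCP position; "tool_rot": TCP orientation; "contact_force": force on the tool from outside, world axes, zero at the start; "moment": the same for the moment, N m; "width": finger opening in m; "gripper_force": force on a finger pad.
Only numpy, scipy, OpenCV 4.12 (cv2) and the standard library are available. Lean on these libraries where they do the work, as an engineer would, in place of code of your own. Each camera call takes 0.05 s, during which the arm holds its last target. There are 200 camera calls.

TASK

Get the splint cutter ready to shorten the long wooden splint: lift the drop guard by the black grip of its stay bar and hook the bar's slot into the notch above, so that the guard stays up by itself; never let it fall. Then lay the long splint flat on the feed table with its front end pointing in between the guides, let go of it, take it again near its tail end and push it under the guard until its front end is fully home against the stop. Leave it flat and straight between the guides and the guard hooked up, because I want to check the length before I close it, and leave the short splint, the marker and the tape roll where they are.

Things in the scene. Friction and masses are not known exactly. Their poses are not given: they have to be found in the camera images.
- cutter: Bench splint cutter, grey and steel, fixed, 325 x 145 x 222 mm. Origin at bench level on the feed line, right under the guard; +x = feed direction (roughly away from the robot), z up. Level steel feed table 84 mm wide, top at z = 30, from x = -200 to 125 mm. The guard slides in the plane x = 0 between two 18 mm posts (y = +-63, 220 high), with a bridge just behind it at z = 200 to 218.
- guide_mouth (a point): Table-height point on the feed line at the start of the two straight side guides (cutter x = -40 mm; they run on to x = 110). The guides are 10 mm high bars, 35.6 mm apart inside; in front of them, x = -67 to -40, their ends flare out to a mouth about 55 mm wide. The feed table in front of x = -67 is plain and open.
- notch (a point): Centre of the floor of the notch, 12 mm in front (-x) of the guard plane, 214 mm above the bench. It is cut in the top of a steel finger, 7 mm thick (y), that sticks out to -x from the bridge, to x = -21.5, z = 205 to 222 mm. The notch is 10 mm wide along x and 8 mm deep; the tooth in front of it is 4.5 mm thick.
- stop_face (a point): Foot of the length stop's face, at table height on the feed line (cutter x = +90 mm). The stop stands 22 mm high; the splint's front end must meet this face.
- guard (a joint): Height (m) of the clear drop guard, dark-framed, 104 mm wide, 80 high, 0.45 to 0.7 kg with its bar. 0 = down, lower edge 1 mm above the table, blocking the way; 0.052 = hooked up; 0.070 = top of travel. It falls when let go unless hooked.
- stay (a joint): Angle (rad) of the stay bar, pinned to the guard 12 mm in front of it and 69 mm above its lower edge, swinging fore and aft: 0 = upright (as when hooked), positive = leaning to the cutter's -x. Swings freely from -0.04 to 0.30 (end stops); rests at 0.30 when let go unhooked. Leaning at 0.30 it rises clear in front of the finger.
- stay_grip (a point): Centre of the black plastic grip on top of the stay bar, 93 mm from the pin: 24 mm wide (cutter y), 14 thick (x), 42 tall; best taken from above, closing along cutter y. Lifting it lifts the guard. Below it the flat steel bar (31 mm wide, 5 thick) has a slot 15 mm wide, 38 tall.
- slot_top (a point): Middle of the slot's upper edge, 62 mm from the pin. To hook: raise the guard above 0.062 with the bar leaning, swing the bar back to upright so that the finger goes through the slot, and lower; this edge then rests on the notch's floor.
- long_splint: Loose light-wood splint, a flat board 220 x 32 x 10 mm, 40 to 80 g, lying flat; both ends alike. Origin at the centre of its underside, x along its length, z up.
- short_splint: A like splint only 130 mm long (32 x 10 mm), origin at the centre of its underside; not to be moved.
- marker: Black marker pen lying on the bench, 130 mm long; not to be moved.
- plaster_tape: Roll of plaster tape lying flat, 66 mm across, 25 mm high; not to be moved.
Mind the look-alikes: they are no part of the job. Leave any green look-alike of the long_splint alone.

How it is judged:
By the outcome, as a careful person would: the job done as asked, in the order asked, and still so for the second after the job is handed in, with the robot touching nothing.
It also fails if it takes over 58 s, if anything falls off the work surface, if the arm or the gripper's body presses on something with over 40 N, if the wrist force passes 120 N, or if a joint passes its speed limit or range.

## Working session

There is one attempt and no reset: what is moved stays moved. The work goes in short steps, Python scripts to look and compute and a shell command to move; the robot and the scene stay as the last step left them, time stands still between calls to the robot, and variables do not carry over. Pictures are saved under pics/ and viewed, at most 13 in all, crops included, and the job is handed in when it is done.

```bash
mkdir -p pics; ls
cat > h.py <<'E'
import numpy as np, cv2
from bench import state, grab_frame, camera_model, sign_off
from scipy.spatial.transform import Rotation as R
def snap(n,f):
    s=state(); p,d=grab_frame(n); np.savez('pics/'+f,p=p,d=d,pos=s['position'],q=s['tool_rot'])
    cv2.imwrite('pics/'+f+'.png',p[:,:,::-1]); return p,d
def T(n,pos=None,q=None):
    m=camera_model(n)
    if n!='wrist': return m,np.array(m['T'])
    W=np.eye(4);W[:3,:3]=R.from_quat(q).as_matrix();W[:3,3]=pos
    return m,W@np.array(m['tool_from_camera'])
def world(n,f,pts,z=None):
    a=np.load('pics/'+f+'.npz');m,t=T(n,a['pos'],a['q']);o=[]
    for u,v in pts:
        r=np.array([(u-m['cx'])/m['fx'],(v-m['cy'])/m['fy'],1])
        if z is None:
            w=a['d'][int(v)-1:int(v)+2,int(u)-1:int(u)+2]; k=np.median(w[w>0]) if (w>0).any() else 0
        else: k=(z-t[2,3])/(t[:3,:3]@r)[2]
        o.append(t[:3,:3]@(r*k)+t[:3,3])
    return np.array(o)
E
python3 - <<'E'
from h import *
snap('top','t0');snap('side','s0')
s=state();print(s)
for n in('top','side'):print(camera_model(n))
E
```

```text
pics
{'t': 0.1, 'joints': array([ 1.22243742e+00,  3.00392627e-01,  1.52151420e+00, -3.34095070e-05,
        1.32073350e+00, -6.66128590e-02]), 'qvel': array([ 0.00064512, -0.00097774, -0.00094387, -0.00135972,  0.00200424,
       -0.00108067]), 'joint_torque': array([ 2.26050843e-04, -5.32631850e+01, -3.53291309e+01,  7.08915596e-02,
        2.34729314e-02, -6.94954247e-05]), 'position': array([0.15285307, 0.52807978, 0.20495768]), 'tool_rot': array([ 1.40403421e-01,  9.90094240e-01, -5.15934348e-04, -9.20744653e-05]), 'contact_force': array([ 0.77025721,  0.84914704, -0.1627669 ]), 'moment': array([-0.01662073,  0.01245292,  0.00987646]), 'gripper_force': 0.0, 'width': 0.09397663552633152}
{'fx': 589.53208084926, 'fy': 589.53208084926, 'cx': 317.9346431390725, 'cy': 233.29021162847522, 'T': array([[-0.0055562 , -0.99939015,  0.03447395,  0.49821181],
       [-0.99997364,  0.00539167, -0.00486373, -0.18578521],
       [ 0.00467489, -0.03450007, -0.99939376,  1.85263423],
       [ 0.        ,  0.        ,  0.        ,  1.        ]])}
{'fx': 553.6230864246547, 'fy': 553.6230864246547, 'cx': 323.9359884658243, 'cy': 241.40173440742245, 'T': array([[-0.85905976, -0.31453361,  0.40383776, -0.21233151],
       [-0.51175719,  0.54469506, -0.66438835,  1.08642388],
       [-0.01099597, -0.77741617, -0.62889044,  1.38613649],
       [ 0.        ,  0.        ,  0.        ,  1.        ]])}
```

View pics/t0.png

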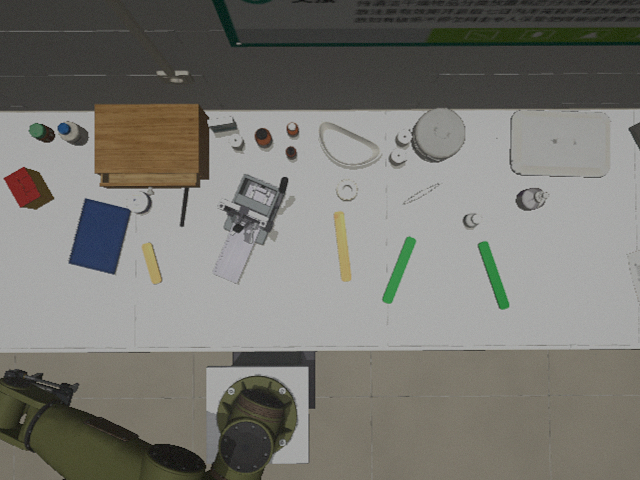

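View pics/s0.png

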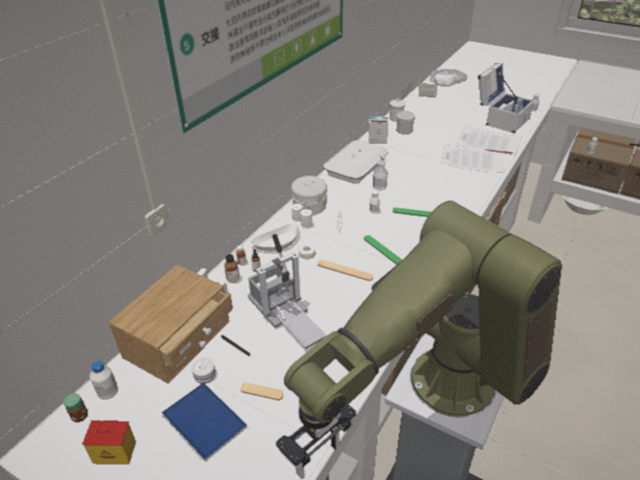

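The top view shows the cutter at about (250,215), its feed table reaching toward (228,275). The long splint runs from (339,212) to (346,280), and the short splint is at (151,263). Next I'll enlarge the cutter and splint.

Run:
```python
from h import *
p=cv2.imread('pics/t0.png');cv2.imwrite('pics/t0c.png',cv2.resize(p[165:290,200:360],None,fx=5,fy=5,interpolation=cv2.INTER_CUBIC)[:600])
print(world('top','t0',[(342,246),(339,213),(346,279),(151,263),(228,275),(258,190)]).round(3))
# long splint by colour
h=cv2.cvtColor(p,cv2.COLOR_BGR2HSV);m=((h[:,:,0]>15)&(h[:,:,0]<30)&(h[:,:,1]>60)).astype(np.uint8);m[:,:320]=0;m[:,365:]=0;m[:200]=0;m[290:]=0
r=cv2.minAreaRect(cv2.findNonZero(m));print(r,m.sum())
c=cv2.boxPoints(r);w=world('top','t0',c,0.01);print(w.round(4),w.mean(0),np.linalg.norm(w-np.roll(w,1,0),axis=1))
# table level points
a=np.load('pics/t0.npz');m_,t=T('top')
v,u=np.mgrid[165:290,200:300];d=a['d'][165:290,200:300];r=np.stack([(u-m_['cx'])/m_['fx'],(v-m_['cy'])/m_['fy'],np.ones(u.shape)],-1)*d[...,None]
P=r@t[:3,:3].T+t[:3,3];k=(abs(P[...,2]-.03)<.006)
P2=P[k][:,:2].astype(np.float32);print(k.sum(),cv2.minAreaRect(P2))
k=P[...,2]>.1;print(np.c_[u[k],v[k],P[k].round(3)][::6])
```

```text
[[ 0.522 -0.27   0.007]
 [ 0.625 -0.261  0.009]
 [ 0.419 -0.281  0.013]
 [ 0.472  0.327  0.008]
 [ 0.434  0.083  0.03 ]
 [ 0.694 -0.011  0.047]]
((342.20989990234375, 246.0341339111328), (70.10474395751953, 9.9899263381958), 83.2901611328125) 681
[[ 0.6288 -0.2428  0.01  ]
 [ 0.6323 -0.2739  0.01  ]
 [ 0.4146 -0.2979  0.01  ]
 [ 0.4111 -0.2669  0.01  ]] [ 0.52172476 -0.27038646  0.01      ] [0.21904552 0.03130041 0.2190779  0.03117511]
1698 ((0.5893673300743103, 0.08167122304439545), (0.2564416527748108, 0.32719844579696655), 70.9068374633789)
[[ 2.000e+02  1.650e+02  7.600e-01  1.510e-01  1.290e-01]
 [ 2.010e+02  1.670e+02  7.560e-01  1.500e-01  1.190e-01]
 [ 2.230e+02  1.680e+02  4.980e-01 -1.860e-01  1.853e+00]
 ...
 [ 2.120e+02  2.580e+02  4.980e-01 -1.860e-01  1.853e+00]
 [ 2.020e+02  2.820e+02  4.980e-01 -1.860e-01  1.853e+00]
 [ 2.650e+02  2.860e+02  4.980e-01 -1.860e-01  1.853e+00]]
```

View pics/t0c.png

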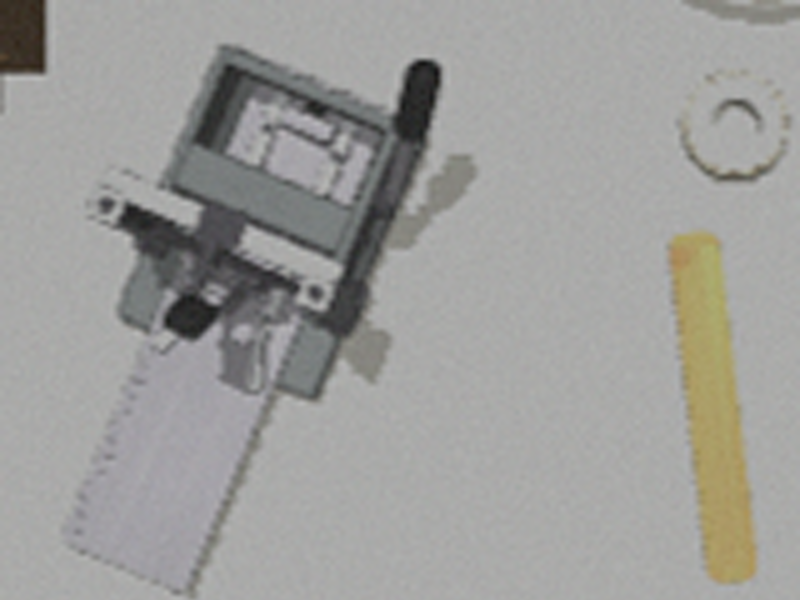

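The enlarged crop shows the post tops at (106,204) and (316,291), the table's front corners at (65,545) and (190,597), and the grip top at (190,314). The stay is leaning, as expected.

```bash
cat >> h.py <<'E'
def tooldelta(target,s=None):  # mm along tool axes
    s=s or state();return R.from_quat(s['tool_rot']).inv().apply((np.array(target)-s['position'])*1000)
E
python3 - <<'E'
from h import *
f=lambda l:[(200+a/5,165+b/5) for a,b in l]
po=world('top','t0',f([(106,204),(316,291)]),.22);ta=world('top','t0',f([(65,545),(190,597)]),.03);g=world('top','t0',f([(190,314)]),.209)
print(po,np.linalg.norm(po[0]-po[1]),ta,np.linalg.norm(ta[0]-ta[1]),g)
o=po.mean(0)[:2];t=ta.mean(0)[:2];d=o-t;print(np.linalg.norm(d),np.degrees(np.arctan2(d[1],d[0])))
e=po[1]-po[0];print(np.degrees(np.arctan2(e[0],-e[1])), np.degrees(np.arctan2(*(lambda q:(q[0],-q[1]))(ta[1]-ta[0]))))
y=np.arctan2(d[1],d[0]);c,s=np.cos(y),np.sin(y);print('grip in cutter',np.array([[c,s],[-s,c]])@(g[0,:2]-o))
st=state();print(R.from_quat(st['tool_rot']).as_matrix().round(3)); print(camera_model('wrist'))
E
```

```text
[[ 0.63226195  0.07412721  0.22      ]
 [ 0.58332881 -0.04219039  0.22      ]] 0.12619126979285739 [[0.43722268 0.12961989 0.03      ]
 [0.4047825  0.05260677 0.03      ]] 0.08356665855795045 [[0.57143169 0.02905562 0.209     ]]
0.20134126939442112 -21.914441715021862
-22.815789168101364 -22.84224599452949
grip in cutter [-0.03862057 -0.00143016]
[[-0.961  0.278 -0.   ]
 [ 0.278  0.961 -0.001]
 [ 0.    -0.001 -1.   ]]
{'fx': 385.0104758841104, 'fy': 385.0104758841104, 'cx': 311.3992956129546, 'cy': 237.60712445674892, 'tool_from_camera': array([[ 3.50921091e-04, -9.64228890e-01, -2.65070792e-01,
         7.58829325e-02],
       [ 9.99999936e-01,  3.55892349e-04,  2.92728776e-05,
         5.20794134e-04],
       [ 6.61109127e-05, -2.65070786e-01,  9.64228953e-01,
        -1.79850595e-01],
       [ 0.00000000e+00,  0.00000000e+00,  0.00000000e+00,
         1.00000000e+00]])}
```

```bash
cat >> h.py <<'E'
O=np.array([0.6078,0.016,0]);YAW=np.radians(-22.4)
RC=R.from_euler('z',YAW)
def cut(p): return O+RC.apply(p)
def tocut(w): return RC.inv().apply(np.asarray(w)-O)
def row(pw,xdir,lean=0,p0=None,q0=None):
    """row (mm,deg) to TCP world pw; tool x at world angle xdir(rad), lean about tool y (rad)"""
    s=state();p0=s['position'] if p0 is None else p0;q=R.from_quat(s['tool_rot']) if q0 is None else q0
    A=R.from_matrix(np.array([[np.cos(xdir),np.sin(xdir),0],[np.sin(xdir),-np.cos(xdir),0],[0,0,-1]]))*R.from_euler('y',lean)
    return np.r_[q.inv().apply((np.asarray(pw)-p0)*1000),np.degrees((q.inv()*A).as_rotvec())].round(1)
def bar(guard,ang,off):  # TCP when grasp point is `off` above grip centre along bar
    r=.093+off-.019;return cut([-.012-r*np.sin(ang),0,.1+guard+r*np.cos(ang)])
E
python3 - <<'E'
from h import *
X=YAW+np.pi
print(row([.25,.42,.30],X,0)); print(row(bar(0,.3,.074),X,-.3), bar(0,.3,.074),bar(0,.3,.004))
E
```

```text
[-1.234e+02 -7.690e+01 -9.500e+01 -1.000e-01  0.000e+00  6.300e+00]
[-524.  -359.4  -36.1    0.9  -17.2    6.2] [0.55626859 0.03723972 0.2413898 ] [0.57539413 0.02935674 0.17451625]
```

```bash
python3 -m crank '[0,-30,-20,-30,0,0,0, 0,-62,-42,-60,0,0,3, 0,-95,-64,-80,0,0,6.2, 0,-128,-87,-90,0,0,6.2, 0,-160,-110,-90,0,-3,6.2, 0,-195,-133,-90,0,-6,6.2, 0,-228,-156,-90,0,-9,6.2, 0,-262,-180,-90,0,-12,6.2, 0,-295,-203,-90,0,-15,6.2, 0,-328,-225,-90,0.5,-17.2,6.2, 0,-362,-248,-90,0.9,-17.2,6.2, 0,-396,-271,-90,0.9,-17.2,6.2, 0,-430,-294,-80,0.9,-17.2,6.2, 0,-464,-318,-70,0.9,-17.2,6.2, 0,-495,-340,-60,0.9,-17.2,6.2, 0,-524,-359.5,-50,0.9,-17.2,6.2, 0,-524,-359.5,-36,0.9,-17.2,6.2, 0,-524,-359.5,-36,0.9,-17.2,6.2, 0,-524,-359.5,-36,0.9,-17.2,6.2]'
python3 - <<'E'
from h import *
snap('wrist','w1');print(row(bar(0,.3,.004),YAW+np.pi,-.3),row(bar(0,.3,.074),YAW+np.pi,-.3))
E
```

```text
t: 1.68
position: [0.5559, 0.0373, 0.2409]
tool_rot: [0.192, 0.97, -0.029, 0.146]
contact_force: [-0.9, -0.5, 0.0]
width: 0.0467
gripper_force: 0.0
[-0.2 -0.5 70.7  0.1  0.   0. ] [-0.3 -0.5  0.7  0.1  0.   0. ]
```

View pics/w1.png

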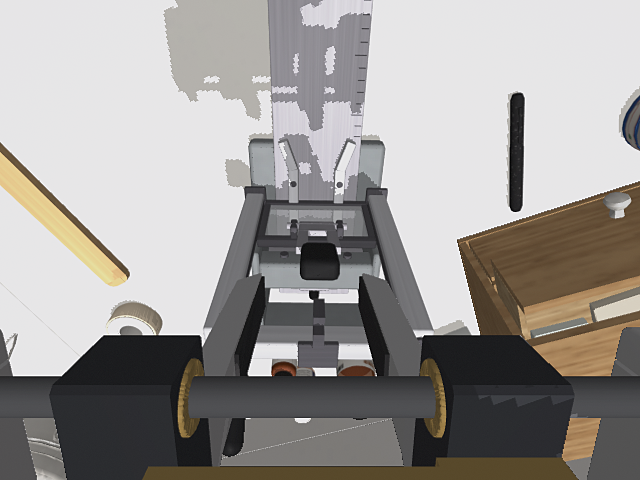

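The wrist view shows the grip top at about (320,262), with the fingertips on either side at u of about 265 and 365. I'll check that offset with depth.

Run:
```python
from h import *
w=world('wrist','w1',[(304,265),(320,265),(336,265),(320,250)]);print(tocut(w).round(4))
w=world('wrist','w1',[(293,184),(340,184),(260,190),(374,190)]);print(tocut(w).round(4))
# predicted pixel of grip top centre
a=np.load('pics/w1.npz');m,t=T('wrist',a['pos'],a['q']);
for off in(.019+.021,):
  p=bar(0,.3,off);c=np.linalg.inv(t)@np.r_[p,1];print(m['fx']*c[0]/c[2]+m['cx'],m['fy']*c[1]/c[2]+m['cy'],c[2])
```

```text
[[-0.0462 -0.0038  0.2078]
 [-0.0463  0.0056  0.208 ]
 [-0.0463  0.015   0.2079]
 [-0.0438  0.006   0.1886]]
[[-0.0226 -0.0175  0.0426]
 [-0.0226  0.0287  0.0427]
 [-0.0101 -0.0523  0.03  ]
 [-0.0102  0.0649  0.0302]]
310.44782645161126 266.8311931604332 0.225809479006968
```

```bash
cat >> h.py <<'E'
def cloud(n,f):
    a=np.load('pics/'+f+'.npz');m,t=T(n,a['pos'],a['q']);v,u=np.mgrid[:480,:640]
    r=np.stack([(u-m['cx'])/m['fx'],(v-m['cy'])/m['fy'],np.ones(u.shape)],-1)*a['d'][...,None]
    P=r@t[:3,:3].T+t[:3,3];return P[a['d']>0]
E
python3 - <<'E'
from h import *
for n,f in(('wrist','w1'),('top','t0')):
  P=tocut(cloud(n,f));Q=P[(abs(P[:,2]-.03)<.006)&(abs(P[:,1])<.1)]
  for x in np.arange(-.2,-.07,.015):
    q=Q[abs(Q[:,0]-x)<.008]
    if len(q)>5: print(n,round(x,3),q[:,1].min().round(4),q[:,1].max().round(4),((q[:,1].min()+q[:,1].max())/2).round(4),q[:,2].mean().round(4))
P=tocut(cloud('top','t0'));k=(P[:,2]>.195)&(P[:,2]<.26)&(np.hypot(P[:,0],P[:,1])<.1);print(P[k].round(4))
E
```

```text
wrist -0.17 -0.035 0.0491 0.007 0.0305
wrist -0.155 -0.0351 0.0488 0.0069 0.0306
wrist -0.14 -0.0352 0.0486 0.0067 0.0306
wrist -0.125 -0.0358 0.0484 0.0063 0.0306
wrist -0.11 -0.0359 0.0483 0.0062 0.0306
wrist -0.095 -0.0359 0.0481 0.0061 0.0306
wrist -0.08 -0.0363 0.0478 0.0058 0.0306
top -0.2 -0.0364 0.0471 0.0053 0.0296
top -0.185 -0.0369 0.046 0.0045 0.0296
top -0.17 -0.0372 0.045 0.0039 0.0297
top -0.155 -0.0366 0.0466 0.005 0.0297
top -0.14 -0.0383 0.0466 0.0042 0.0297
top -0.125 -0.038 0.0451 0.0036 0.0291
top -0.11 -0.0382 0.0457 0.0037 0.0296
top -0.095 -0.0388 0.0452 0.0032 0.0294
top -0.08 -0.0375 0.0443 0.0034 0.0295
[[ 0.0204  0.0725  0.2162]
 [ 0.0179  0.072   0.2135]
 [ 0.0189  0.0689  0.2163]
 ...
 [-0.0504 -0.004   0.2118]
 [-0.0495 -0.0061  0.2076]
 [-0.0484 -0.0085  0.2066]]
```

```bash
sed -i 's/^O=.*/YAW=np.radians(-23.1);O=np.array([0.6078,0.016,0])+.0046*np.array([-np.sin(YAW),np.cos(YAW),0])/' h.py
python3 - <<'E'
from h import *
a=np.load('pics/w1.npz');m,t=T('wrist',a['pos'],a['q']);P=tocut(world('wrist','w1',[(u,266) for u in range(300,342,3)]));print(P.round(4))
print(tocut(world('wrist','w1',[(320,v) for v in range(250,282,3)])).round(4))
X=YAW+np.pi;print(row(bar(0,.3,.074),X,-.3),row(bar(0,.3,.004),X,-.3))
E
```

```text
[[-0.0443 -0.0114  0.2063]
 [-0.0458 -0.0095  0.2083]
 [-0.0458 -0.0078  0.2083]
 [-0.046  -0.006   0.2085]
 [-0.0456 -0.0042  0.2079]
 [-0.0458 -0.0025  0.2082]
 [-0.046  -0.0007  0.2084]
 [-0.046   0.001   0.2084]
 [-0.0463  0.0028  0.2088]
 [-0.0462  0.0045  0.2087]
 [-0.0463  0.0063  0.2087]
 [-0.0461  0.0081  0.2085]
 [-0.0459  0.0099  0.2081]
 [-0.0441  0.0119  0.2057]]
[[-0.0439  0.0009  0.1886]
 [-0.0462  0.0007  0.1953]
 [-0.0478  0.0005  0.2008]
 [-0.0487  0.0004  0.2051]
 [-0.0481  0.0004  0.2073]
 [-0.0464  0.0004  0.208 ]
 [-0.0447  0.0005  0.2087]
 [-0.0431  0.0005  0.2095]
 [-0.0414  0.0005  0.2102]
 [-0.0393  0.0006  0.2103]
 [ 0.048   0.0047  0.1044]]
[-0.3  4.8  0.7  0.3  0.   0.7] [-0.3  4.5 70.7  0.3  0.   0.7]
```

Everything agrees within 1 mm, so I'll descend and grip.

```bash
python3 -m crank '[0,0.5,4.8,20,0.3,0,0.7, 0,-1,4.8,45,0.3,0,0.7, 0,-1,4.6,70,0.3,0,0.7, 0,-1,4.6,70,0.3,0,0.7, 1,-1,4.6,70,0.3,0,0.7, 1,-1,4.6,70,0.3,0,0.7, 1,-1,4.6,70,0.3,0,0.7, 1,-1,4.6,70,0.3,0,0.7, 1,-1,4.6,70,0.3,0,0.7]'
python3 - <<'E'
from h import *
X=YAW+np.pi;p=state()['position'];print(tocut(p))
for g,a in((.02,.3),(.067,.3),(.067,.2),(.067,.1),(.067,0),(.052,0)):print(g,a,row(bar(g,a,.004),X,-a))
E
```

```text
t: 2.48
position: [0.5783, 0.0331, 0.1767]
tool_rot: [0.198, 0.968, -0.031, 0.148]
contact_force: [-4.7, -2.6, 8.6]
width: 0.0235
gripper_force: 30.0
[-0.03382658 -0.00045103  0.17674679]
0.02 0.3 [ -4.1   0.4 -17.3  -0.    0.1  -0. ]
0.067 0.3 [-18.1   0.4 -62.2  -0.    0.1  -0. ]
0.067 0.2 [-25.9   0.4 -61.8  -0.    5.9  -0. ]
0.067 0.1 [-33.6   0.4 -60.6  -0.   11.6  -0. ]
0.067 0 [-41.2   0.4 -58.6  -0.   17.3  -0. ]
0.052 0 [-36.7   0.4 -44.3  -0.   17.3  -0. ]
```

```bash
python3 -m crank '[1,-2,0,-8,0,0,0, 1,-4.5,0,-18,0,0,0, 1,-8,0,-30,0,0,0, 1,-11.5,0,-42,0,0,0, 1,-15,0,-54,0,0,0, 1,-17.5,0,-63,0,0,0, 1,-18,0,-64.5,0,0,0, 1,-18,0,-64.5,0,0,0, 1,-18,0,-64.5,0,0,0]'
python3 - <<'E'
from h import *
snap('wrist','w2');snap('side','s2')
X=YAW+np.pi;p=state()['position'];print(tocut(p),state()['contact_force'])
for g,a in((.067,.3),(.067,.2),(.067,.1),(.067,0),(.052,0)):print(g,a,row(bar(g,a,.006),X,-a))
b=cv2.imread('pics/s2.png')[200:340,220:360];w=cv2.imread('pics/w2.png')
cv2.imwrite('pics/c2.png',np.hstack([cv2.resize(w[100:420,150:490],(400,400)),cv2.resize(b,(400,400),interpolation=cv2.INTER_CUBIC)]))
E
```

```text
t: 3.23
position: [0.5776, 0.0333, 0.2435]
tool_rot: [0.198, 0.968, -0.031, 0.149]
contact_force: [13.7, -6.3, -4.2]
width: 0.0239
gripper_force: 30.0
[-0.03454494 -0.00054217  0.24330669] [13.57229149 -7.11435481 -5.67190395]
0.067 0.3 [ 1.   0.5 -0.4 -0.   0.3 -0.1]
0.067 0.2 [-7.   0.5 -0.  -0.   6.  -0.1]
0.067 0.1 [-14.9   0.6   1.2  -0.   11.7  -0.1]
0.067 0 [-22.6   0.6   3.2  -0.   17.5  -0.1]
0.052 0 [-18.1   0.6  17.6  -0.   17.5  -0.1]
```

View pics/c2.png

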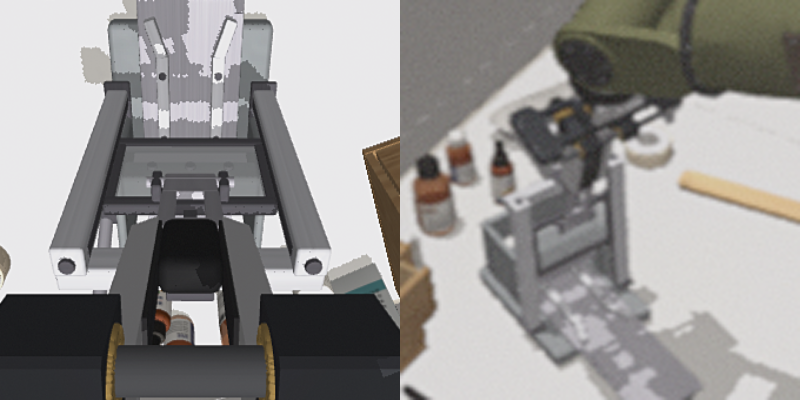

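The guard is up, with the grip held between the fingers and the bar leaning. Next I'll swing it upright.

```bash
python3 -m crank '[1,-3,0,-0.4,0,2.5,0, 1,-7,0,-0.4,0,6,0, 1,-11,0,0.4,0,9,0, 1,-15,0.3,1,0,12,0, 1,-18.5,0.3,2,0,14.7,0, 1,-22,0.4,3,0,17.3,0, 1,-22,0.4,3,0,17.3,0, 1,-22,0.4,3,0,17.3,0]'
python3 - <<'E'
from h import *
X=YAW+np.pi;p=state()['position'];print(tocut(p),state()['contact_force'],state()['moment'])
for g,a in((.067,.0),(.052,0),):print(g,a,row(bar(g,a,.006),X,-a))
E
```

```text
t: 4.0
position: [0.5968, 0.0252, 0.2452]
tool_rot: [0.201, 0.98, -0.001, -0.001]
contact_force: [1.3, -5.2, -6.1]
width: 0.0238
gripper_force: 30.0
[-0.01373594 -0.00049517  0.24524067] [ 1.3362723  -5.18308826 -6.14610931] [-1.14170427 -0.6299186   0.05346105]
0.067 0.0 [-1.7  0.5 -1.8 -0.1 -0.1 -0.1]
0.052 0 [-1.8  0.5 13.2 -0.1 -0.1 -0.1]
```

```bash
python3 -m crank '[1,-2.3,0.4,0,0,0,0, 1,-2.3,0.4,0,0,0,0, 1,-2.3,0.4,4,0,0,0, 1,-2.3,0.4,8,0,0,0, 1,-2.3,0.4,10,0,0,0, 1,-2.3,0.4,10,0,0,0]'; python3 -c "
from h import *
s=state();print(tocut(s['position']),s['contact_force'])"
```

```text
t: 4.5
position: [0.5977, 0.0249, 0.235]
tool_rot: [0.201, 0.98, -0.001, -0.002]
contact_force: [-4.0, -7.2, -6.3]
width: 0.0237
gripper_force: 30.0
[-0.0127436  -0.00036275  0.23498137] [-3.99552676 -7.2302323  -6.32035889]
```

```bash
python3 -m crank '[1,0,0,2,0,0,0, 1,0,0,3.5,0,0,0, 1,0,0,5,0,0,0, 1,0,0,5,0,0,0, 1,0,0,5,0,0,0]'
python3 - <<'E'
from h import *
s=state();print(tocut(s['position']),s['contact_force'])
snap('wrist','w3');snap('side','s3')
b=cv2.imread('pics/s3.png')[200:340,220:360];w=cv2.imread('pics/w3.png')
cv2.imwrite('pics/c3.png',np.hstack([cv2.resize(w[100:420,150:490],(400,400)),cv2.resize(b,(400,400),interpolation=cv2.INTER_CUBIC)]))
E
```

```text
t: 4.92
position: [0.5979, 0.0249, 0.2323]
tool_rot: [0.201, 0.98, -0.001, -0.0]
contact_force: [-8.1, -7.7, 8.4]
width: 0.0238
gripper_force: 30.0
[-0.0125547  -0.00031988  0.23227596] [-8.06202484 -7.68203738  8.37405793]
```

View pics/c3.png

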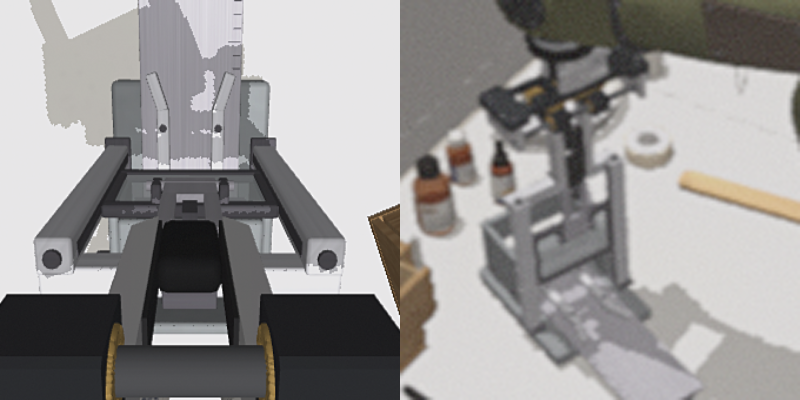

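The finger shows through the slot at crop (190,207). The vertical force changed from -6 to +8 N at exactly the predicted hooked height, so the bar is seated. I'll release gently and rise.

```bash
python3 -m crank '[1,0.5,0,-1,0,0,0, 0.4,0.5,0,-1,0,0,0, 0.2,0.5,0,-1,0,0,0, 0,0.5,0,-1,0,0,0, 0,0.5,0,-5,0,0,0, 0,0.5,0,-20,0,0,0, 0,0.5,0,-45,0,0,0, 0,0.5,0,-70,0,0,0, 0,0.5,0,-80,0,0,0, 0,0.5,0,-80,0,0,0]'
python3 - <<'E'
from h import *
snap('wrist','w4')
P=tocut(cloud('wrist','w4'));k=(abs(P[:,0]+.012)<.025)&(abs(P[:,1])<.02)&(P[:,2]>.255)&(P[:,2]<.28);print('grip top',np.median(P[k],0),P[k].min(0),P[k].max(0),k.sum())
# splint plan: yaw 6.3deg
c=np.array([.5217,-.2704,0]);yw=np.radians(6.3)
for a in(yw+np.pi,):print(row([c[0],c[1],.15],a),row([c[0],c[1],.0],a))
print(state()['joints'],tocut(state()['position']))
E
```

```text
t: 5.85
position: [0.5992, 0.0257, 0.3131]
tool_rot: [0.2, 0.98, 0.0, 0.001]
contact_force: [0.2, 0.4, -0.5]
width: 0.0468
gripper_force: 0.0
grip top [-1.38840966e-02  1.35458133e-04  2.65678234e-01] [-0.01923147 -0.01188933  0.2550681 ] [-0.00486677  0.01164567  0.26829171] 878
[ -45.4 -302.5  160.8   -0.    -0.   -29.4] [ -45.4 -302.5  310.8   -0.    -0.   -29.4]
[-1.82531303e-02  3.62302848e-01  1.19847977e+00 -6.01880183e-05
  1.58086681e+00 -1.18528711e+00] [-0.01207857  0.00074882  0.31081037]
```

The guard is hooked: its grip top is at 0.266 m, as it should be. Next I'll move over the long splint.

```bash
python3 -m crank '[-0.3,-6,-40,0,0,0,-5, -0.3,-12,-80,0,0,0,-11, -0.3,-18,-120,0,0,0,-17, -0.3,-24,-160,20,0,0,-23, -0.3,-30,-195,40,0,0,-29, -0.3,-36,-230,65,0,0,-29.4, -0.3,-42,-265,90,0,0,-29.4, -0.3,-45,-295,115,0,0,-29.4, -0.3,-45.4,-302.5,150,0,0,-29.4, -0.3,-45.4,-302.5,160,0,0,-29.4, -0.3,-45.4,-302.5,160,0,0,-29.4]'
python3 - <<'E'
from h import *
snap('wrist','w5');p=cv2.imread('pics/w5.png')
P=cloud('wrist','w5');k=(P[:,2]>.005)&(P[:,2]<.014)&(abs(P[:,1]+.27)<.06)&(abs(P[:,0]-.52)<.15);Q=P[k];print(k.sum(),Q.min(0),Q.max(0),Q[:,2].mean())
r=cv2.minAreaRect(Q[:,:2].astype(np.float32));print(r)
h=cv2.cvtColor(p,cv2.COLOR_BGR2HSV);m=((h[:,:,0]>12)&(h[:,:,0]<32)&(h[:,:,1]>60)).astype(np.uint8)
n,l,s,_=cv2.connectedComponentsWithStats(m);print(s[s[:,4]>500]);print(state()['joints'])
E
```

```text
t: 6.82
position: [0.5195, -0.2695, 0.1468]
tool_rot: [-0.054, 0.999, 0.002, -0.004]
contact_force: [-0.1, 0.1, -0.5]
width: 0.061
gripper_force: 0.0
9469 [ 0.41586035 -0.29511473  0.00512287] [ 0.66987851 -0.24195311  0.01309308] 0.010633927801902199
((0.5425680875778198, -0.26812779903411865), (0.25363096594810486, 0.048392973840236664), 1.362313151359558)
[[     0      0    640    480 288182]
 [   291     97     40    253   9456]
 [   139    358     34     80   1326]
 [   451    358     33     80   1301]
 [   182    457    437     23   6929]]
[-5.39500256e-01  4.31780778e-01  1.47505059e+00 -7.64717611e-04
  1.23912767e+00 -2.21941508e+00]
```

View pics/w5.png

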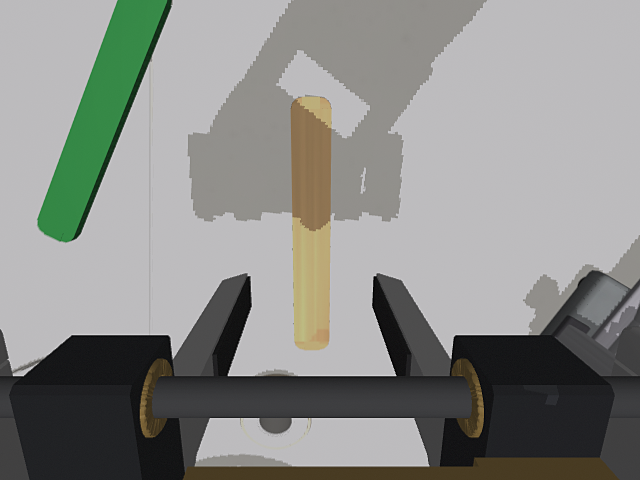

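The splint runs from (311,97) to (312,349), centred between the fingers.

Run:
```python
from h import *
p=cv2.imread('pics/w5.png')
h=cv2.cvtColor(p,cv2.COLOR_BGR2HSV);m=((h[:,:,0]>5)&(h[:,:,0]<32)&(h[:,:,1]>50)).astype(np.uint8);m[:90]=0;m[353:]=0;m[:,:285]=0;m[:,340:]=0
pts=cv2.findNonZero(m)[:,0]
w=world('wrist','w5',pts,.010)[:,:2].astype(np.float32);r=cv2.minAreaRect(w);print(r)
c=np.r_[r[0],.003];b=cv2.boxPoints(r);print(b)
e=[b[i]-b[i-1] for i in range(4)];e=max(e,key=np.linalg.norm);e=e*np.sign(e[0]);a=np.arctan2(e[1],e[0]);print(np.degrees(a))
print(row(c,a+np.pi))
```

```text
((0.5264378786087036, -0.26841163635253906), (0.21964944899082184, 0.03224442899227142), 6.363610744476318)
[[ 0.4155029  -0.26456147]
 [ 0.4190768  -0.29660726]
 [ 0.63737285 -0.2722618 ]
 [ 0.63379896 -0.24021602]]
6.3636127
[-6.200e+00  1.000e-01  1.466e+02  1.000e-01 -2.000e-01 -1.000e-01]
```

```bash
python3 -m crank '[-0.3,-6,0,35,0,0,0, -0.3,-6,0,70,0,0,0, -0.3,-6,0,105,0,0,0, -0.3,-6,0,125,0,0,0, -0.3,-6,0,138,0,0,0, -0.3,-6,0,138,0,0,0, -0.3,-6,0,138,0,0,0]'; python3 -c "
from h import *
print(row([.5264,-.2684,.004],np.radians(186.36)))"
```

```text
t: 7.45
position: [0.5281, -0.2696, 0.0143]
tool_rot: [-0.055, 0.998, -0.001, -0.0]
contact_force: [0.7, 0.3, 0.4]
width: 0.061
gripper_force: 0.0
[ 1.6  1.4 10.3 -0.1 -0.  -0. ]
```

```bash
python3 -m crank '[-0.3,1.5,1,5,0,0,0, -0.3,1.5,1,10,0,0,0, -0.3,1.5,1,10,0,0,0, 1,1.5,1,10,0,0,0, 1,1.5,1,10,0,0,0, 1,1.5,1,10,0,0,0, 1,1.5,1,10,0,0,0, 1,1.5,1,10,0,0,0]'; python3 -c "
from h import *
s=state();p=s['position']
print(row(p+[0,0,.12],np.radians(186.36)),p)
a=YAW+np.pi
print(row(cut([-.165,0,.13]),a),cut([-.165,0,.13]),row(cut([-.165,0,.034]),a))"
```

```text
t: 8.12
position: [0.5254, -0.2691, 0.0028]
tool_rot: [-0.055, 0.999, -0.0, -0.001]
contact_force: [-0.6, 1.3, 1.7]
width: 0.0314
gripper_force: 30.0
[ 2.0e-01 -0.0e+00 -1.2e+02 -0.0e+00 -1.0e-01 -1.0e-01] [ 0.52537371 -0.2690755   0.00275276]
[ 2.880e+01  3.593e+02 -1.272e+02 -0.000e+00 -1.000e-01  2.940e+01] [0.4578342 0.0849668 0.13     ] [ 2.860e+01  3.593e+02 -3.120e+01 -0.000e+00 -1.000e-01  2.940e+01]
```

```bash
python3 -m crank '[1,0,0,-20,0,0,0, 1,0,0,-55,0,0,0, 1,10,12,-90,0,0,4, 1,30,30,-120,0,0,10, 1,50,50,-125,0,0,16, 1,65,80,-125,0,0,22, 1,74,115,-125,0,0,28, 1,74,150,-125,0,0,29.4, 1,74,185,-125,0,0,29.4, 1,74,220,-125,0,0,29.4, 1,74,255,-125,0,0,29.4, 1,74,290,-125,0,0,29.4, 1,74,325,-125,0,0,29.4, 1,74,355,-125,0,0,29.4, 1,74,365,-125,0,0,29.4, 1,74,370,-125,0,0,29.4, 1,74,370,-125,0,0,29.4]'
python3 - <<'E'
from h import *
s=state();print(tocut(s['position']),s['contact_force'])
a=YAW+np.pi;print(row(cut([-.165,0,.06]),a),row(cut([-.165,0,.033]),a))
snap('wrist','w6')
E
```

```text
t: 9.53
position: [0.4116, 0.091, 0.1278]
tool_rot: [0.2, 0.98, -0.0, -0.001]
contact_force: [0.7, -0.3, -0.7]
width: 0.0318
gripper_force: 30.0
[-0.20986986 -0.01255454  0.12781534] [ 0.70949964 -0.31218434 -0.65717023]
[-45.   12.6  67.7  -0.   -0.1   0. ] [-45.   12.6  94.7  -0.   -0.1   0. ]
```

View pics/w6.png

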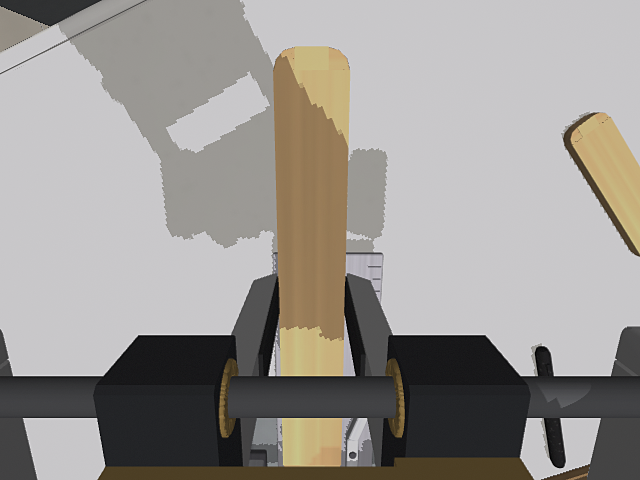

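The splint is held level and straight above the table, with its tail at (312,47). The table's front edge is at v of about 253. I'll move in and lower it.

```bash
python3 -m crank '[1,-10,10,20,0,0,0, 1,-30,12.6,45,0,0,0, 1,-45,12.6,70,0,0,0, 1,-45,12.6,82,0,0,0, 1,-45,12.6,82,0,0,0, 1,-45,12.6,82,0,0,0]'
python3 - <<'E'
from h import *
s=state();print(tocut(s['position']),s['contact_force'])
a=YAW+np.pi;print(row(cut([-.165,0,.033]),a))
snap('wrist','w7');P=tocut(cloud('wrist','w7'));
for x in np.arange(-.2,-.1,.015):
    q=P[(abs(P[:,0]-x)<.006)&(abs(P[:,2]-.03)<.005)&(abs(P[:,1])<.06)]
    if len(q)>5:print(round(x,3),q[:,1].min(),q[:,1].max(),len(q))
b=cv2.imread('pics/w7.png')
E
```

```text
t: 10.08
position: [0.4577, 0.0835, 0.0456]
tool_rot: [0.201, 0.98, -0.0, -0.001]
contact_force: [0.6, 0.2, -0.5]
width: 0.0315
gripper_force: 30.0
[-0.16455426 -0.00137966  0.04555721] [ 0.63723048  0.15552846 -0.49623619]
[ 0.4  1.4 12.6 -0.1 -0.1 -0.1]
-0.2 -0.04106925073451625 0.042217652931164765 718
-0.185 -0.04151730464933507 0.04254558925380501 1958
-0.17 -0.04168935880055387 0.04230968901384155 1696
-0.155 -0.0415881580805091 0.04254788599732158 486
-0.14 -0.04100523866516003 0.04234004391969834 100
-0.125 -0.02277354514557482 0.021241860066134672 217
-0.11 -0.02562343538744205 0.024412913433143852 381
```

The frame is confirmed: the table's midline is within 0.5 mm. I'll lower the splint and release it.

```bash
python3 -m crank '[1,0.4,1.6,5,0,0,0, 1,0.4,1.6,10,0,0,0, 1,0.4,1.6,12,0,0,0, 1,0.4,1.6,12.5,0,0,0, 1,0.4,1.6,12.5,0,0,0]'; python3 -c "
from h import *
s=state();print(tocut(s['position']),s['contact_force'])"
```

```text
t: 10.55
position: [0.458, 0.0863, 0.0332]
tool_rot: [0.201, 0.98, -0.0, -0.001]
contact_force: [-0.5, -0.7, 0.7]
width: 0.0313
gripper_force: 30.0
[-0.16535455  0.0012993   0.03321079] [-0.52376317 -0.67022807  0.73754999]
```

```bash
python3 -m crank '[1,0,-1,0.5,0,0,0, 1,0,-1,0.6,0,0,0, 0.2,0,-1,0.4,0,0,0, -0.1,0,-1,0.4,0,0,0, -0.3,0,-1,0.4,0,0,0, -0.3,0,-1,0.4,0,0,0, -0.3,0,-1,-15,0,0,0, -0.3,20,-1,-45,0,0,0, -0.3,50,-1,-70,0,0,0, -0.3,83,-1,-80,0,0,0, -0.3,83,-1,-80,0,0,0, -0.3,83,-1,-80,0,0,0]'
python3 - <<'E'
from h import *
s=state();print(tocut(s['position']),s['contact_force'])
snap('wrist','w8');p=cv2.imread('pics/w8.png')
h=cv2.cvtColor(p,cv2.COLOR_BGR2HSV);m=((h[:,:,0]>5)&(h[:,:,0]<32)&(h[:,:,1]>50)).astype(np.uint8);m[330:]=0
n,l,st,_=cv2.connectedComponentsWithStats(m);print(st[st[:,4]>300])
P=tocut(cloud('wrist','w8'))
for x in np.arange(-.28,-.04,.02):
    q=P[(abs(P[:,0]-x)<.004)&(abs(P[:,2]-.04)<.004)&(abs(P[:,1])<.03)]
    if len(q)>5:print(round(x,3),q[:,1].min().round(4),q[:,1].max().round(4),q[:,2].mean().round(4),len(q))
q=P[(abs(P[:,2]-.04)<.004)&(abs(P[:,1])<.01)];print('tail',q[:,0].min(),q[:,0].max());print(row(cut([-.25,0,.033]),YAW+np.pi))
E
```

```text
t: 11.55
position: [0.3813, 0.1184, 0.1141]
tool_rot: [0.2, 0.98, 0.0, 0.0]
contact_force: [0.4, -0.5, -0.9]
width: 0.0612
gripper_force: 0.0
[-0.24853131  0.0007517   0.11413046] [ 0.39594437 -0.48211298 -0.92426951]
[[     0      0    640    480 294921]
 [   548    166     92    143   6720]
 [   287    207     48    123   5556]]
-0.26 -0.0152 0.0169 0.0406 539
-0.24 -0.0148 0.0165 0.0406 493
-0.22 -0.0151 0.0168 0.0407 485
-0.2 -0.0147 0.0164 0.0407 441
-0.18 -0.015 0.0167 0.0407 427
-0.16 -0.0145 0.017 0.0407 389
-0.1 -0.0145 0.0163 0.0408 335
-0.08 -0.0148 0.0166 0.0408 329
-0.06 -0.0298 0.0298 0.0398 95
tail -0.2752133676571901 -0.06087715425527975
[ 2.  -0.6 80.6 -0.  -0.  -0. ]
```

View pics/w8.png

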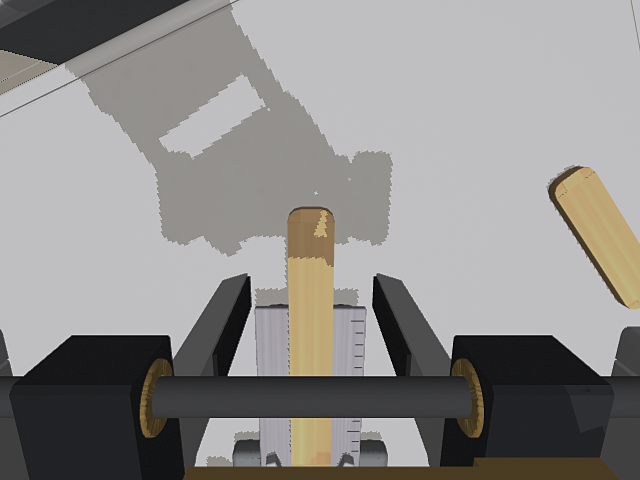

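The splint lies flat and straight, with its tail at -0.275 and y of about +0.9 mm. I'll grasp it near the tail.

```bash
python3 -m crank '[-0.3,3,0,35,0,0,0, -0.3,5,0,65,0,0,0, -0.3,5,0,78,0,0,0, -0.3,5,0,79.5,0,0,0, -0.3,5,0,79.5,0,0,0, 1,5,0,79.5,0,0,0, 1,5,0,79.5,0,0,0, 1,5,0,79.5,0,0,0, 1,5,0,79.5,0,0,0, 1,5,0,79.5,0,0,0]'; python3 -c "
from h import *
s=state();print(tocut(s['position']),s['contact_force']);a=YAW+np.pi
for x in(-.2,-.15,-.107):print(row(cut([x,0,s['position'][2]]),a))"
```

```text
t: 12.43
position: [0.377, 0.12, 0.0342]
tool_rot: [0.201, 0.98, -0.0, -0.0]
contact_force: [-0.2, -0.8, 0.0]
width: 0.0312
gripper_force: 30.1
[-0.25305251  0.00048741  0.03424518] [-0.20550553 -0.80204725  0.01415265]
[-53.1  -0.4  -0.   -0.   -0.   -0. ]
[-1.031e+02 -4.000e-01 -1.000e-01 -0.000e+00 -0.000e+00 -0.000e+00]
[-1.461e+02 -4.000e-01 -1.000e-01 -0.000e+00 -0.000e+00 -0.000e+00]
```

```bash
python3 -m crank '[1,-5,-0.4,0,0,0,0, 1,-15,-0.4,0,0,0,0, 1,-27,-0.4,0,0,0,0, 1,-40,-0.4,0,0,0,0, 1,-53,-0.4,0,0,0,0, 1,-66,-0.4,0,0,0,0, 1,-79,-0.4,0,0,0,0, 1,-92,-0.4,0,0,0,0, 1,-105,-0.4,0,0,0,0, 1,-117,-0.4,0,0,0,0, 1,-127,-0.4,0,0,0,0, 1,-132,-0.4,0,0,0,0, 1,-132,-0.4,0,0,0,0, 1,-132,-0.4,0,0,0,0]'; python3 -c "
from h import *
s=state();print(tocut(s['position']),s['contact_force'],RC.inv().apply(s['contact_force']),s['moment'])"
```

```text
t: 13.6
position: [0.4997, 0.0669, 0.0343]
tool_rot: [0.201, 0.98, -0.0, 0.0]
contact_force: [-0.2, -1.7, 9.0]
width: 0.0314
gripper_force: 30.0
[-0.11938149 -0.00020625  0.03427797] [-0.1713949  -1.70000548  8.97548252] [ 0.50932254 -1.63094616  8.97548252] [-0.10536371  0.13672702 -0.02343955]
```

```bash
python3 -m crank '[1,-3,0,-0.3,0,0,0, 1,-6,0,-0.3,0,0,0, 1,-9,0,-0.3,0,0,0, 1,-11,0,-0.3,0,0,0, 1,-12.5,0,-0.3,0,0,0, 1,-12.5,0,-0.3,0,0,0]'; python3 -c "
from h import *
s=state();print(tocut(s['position']),RC.inv().apply(s['contact_force']),s['moment'])"
```

```text
t: 14.1
position: [0.5104, 0.0622, 0.0343]
tool_rot: [0.201, 0.98, -0.0, -0.001]
contact_force: [-5.2, 2.2, 9.8]
width: 0.0311
gripper_force: 30.0
[-0.10775501 -0.00029538  0.03427723] [-5.61497345  0.01940433  9.76022556] [ 0.40815239  0.92333098 -0.03687281]
```

```bash
python3 -m crank '[1,-1,0,0,0,0,0, 1,-2,0,0,0,0,0, 1,-2,0,0,0,0,0, 1,-2,0,0,0,0,0]'; python3 -c "
from h import *
s=state();print(tocut(s['position']),RC.inv().apply(s['contact_force']),s['moment'])"
```

```text
t: 14.43
position: [0.5121, 0.0615, 0.0343]
tool_rot: [0.201, 0.98, -0.0, -0.001]
contact_force: [-5.8, 2.8, 9.6]
width: 0.0314
gripper_force: 30.0
[-0.10590766 -0.00028537  0.03427289] [-6.41260817  0.31996192  9.56261105] [0.45648656 1.069139   0.00760538]
```

Force is steady at about 6 N, which is sliding friction, so it isn't at the stop yet. I'll keep pushing.

```bash
python3 -m crank '[1,-1,0,0,0,0,0, 1,-2,0,0,0,0,0, 1,-2,0,0,0,0,0, 1,-2,0,0,0,0,0]'; python3 -c "
from h import *
s=state();print(tocut(s['position']),RC.inv().apply(s['contact_force']),s['moment'])"
```

```text
t: 14.77
position: [0.5126, 0.0613, 0.0342]
tool_rot: [0.201, 0.98, -0.0, -0.003]
contact_force: [-15.6, 7.0, 18.1]
width: 0.0313
gripper_force: 30.0
[-0.10531389 -0.00031442  0.03422055] [-17.08045036   0.2734034   18.06130223] [1.31428447 3.00503662 0.00409487]
```

It's firm against the stop at 17 N. I'll ease the load, release, rise and look.

```bash
python3 -m crank '[1,0.7,0,0,0,0,0, 0.2,0.7,0,0,0,0,0, -0.1,0.7,0,-0.3,0,0,0, -0.3,0.7,0,-0.5,0,0,0, -0.3,0.7,0,-0.5,0,0,0, -0.3,10,0,-20,0,0,0, -0.3,25,0,-50,0,0,0, -0.3,40,0,-85,0,0,0, -0.3,40,0,-115,0,0,0, -0.3,40,0,-115,0,0,0, -0.3,40,0,-115,0,0,0]'
python3 - <<'E'
from h import *
snap('wrist','w9');snap('top','t9')
P=tocut(cloud('wrist','w9'))
for x in np.arange(-.125,.1,.02):
    q=P[(abs(P[:,0]-x)<.004)&(abs(P[:,2]-.0405)<.003)&(abs(P[:,1])<.017)]
    if len(q)>5:print(round(x,3),q[:,1].min().round(4),q[:,1].max().round(4),q[:,2].mean().round(4),len(q))
q=P[(abs(P[:,2]-.0405)<.003)&(abs(P[:,1])<.01)];print('tail',q[:,0].min(),q[:,0].max())
k=(abs(P[:,0]+.012)<.025)&(abs(P[:,1])<.02)&(P[:,2]>.255)&(P[:,2]<.28);print(k.sum(),P[k].mean(0) if k.any() else 0)
w=cv2.imread('pics/w9.png');b=cv2.imread('pics/t9.png')[165:290,130:360]
cv2.imwrite('pics/c9.png',np.vstack([cv2.resize(w,(600,300))*1,cv2.resize(b,(600,300),interpolation=cv2.INTER_CUBIC)]))
E
```

```text
t: 15.68
position: [0.4774, 0.0769, 0.1503]
tool_rot: [0.201, 0.98, 0.0, 0.001]
contact_force: [-1.1, 0.0, -0.7]
width: 0.0612
gripper_force: 0.0
-0.125 -0.0145 0.015 0.0403 293
-0.105 -0.0155 0.016 0.0408 371
-0.085 -0.0149 0.0163 0.0408 351
-0.065 -0.0152 0.0157 0.0408 324
-0.045 -0.0155 0.0159 0.0408 322
-0.025 -0.0158 0.0162 0.0408 307
0.035 -0.0156 0.016 0.0409 260
tail -0.12792525430188645 0.03959254534609509
0 0
```

View pics/c9.png

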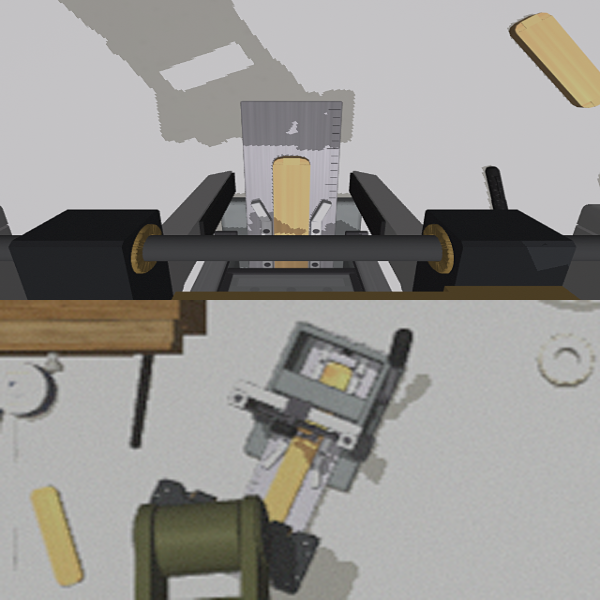

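```bash
python3 -m crank '[-0.3,0,0,-40,0,0,0, -0.3,0,0,-80,0,0,0, -0.3,0,0,-120,0,0,0, -0.3,0,0,-160,0,0,0, -0.3,0,0,-185,0,0,0, -0.3,-40,0,-185,0,0,0, -0.3,-80,0,-185,0,0,0, -0.3,-120,0,-185,0,0,0, -0.3,-160,0,-185,0,0,0, -0.3,-200,0,-185,0,0,0, -0.3,-240,0,-185,0,0,0, -0.3,-266,0,-185,0,0,0, -0.3,-266,0,-185,0,0,0, -0.3,-266,0,-185,0,0,0]'
python3 - <<'E'
from h import *
snap('wrist','w10')
a=np.load('pics/w10.npz');m,t=T('wrist',a['pos'],a['q']);print(tocut(a['pos']))
c=np.linalg.inv(t)@np.r_[cut([.09,0,.045]),1];u,v=m['fx']*c[0]/c[2]+m['cx'],m['fy']*c[1]/c[2]+m['cy'];print(u,v)
x0,y0=int(u)-60,int(v)-60
print(x0,y0);cv2.imwrite('pics/c10.png',cv2.resize(cv2.imread('pics/w10.png')[y0:y0+120,x0:x0+120],(600,600),interpolation=cv2.INTER_CUBIC))
P=tocut(cloud('wrist','w10'));q=P[(abs(P[:,1]+.0)<.004)&(P[:,0]>.03)&(P[:,0]<.13)];q=q[np.argsort(q[:,0])];print(q[::max(1,len(q)//60)].round(4))
E
```

```text
t: 16.95
position: [0.7226, -0.0286, 0.3285]
tool_rot: [0.201, 0.98, -0.001, -0.004]
contact_force: [0.5, 1.1, 0.3]
width: 0.0611
gripper_force: 0.0
[ 0.12304142 -0.00058729  0.32846537]
311.9008381951507 170.9074635516164
251 110
[[ 3.000e-02  2.000e-04  1.002e-01]
 [ 3.600e-02 -8.000e-04  1.040e-01]
 [ 4.180e-02  1.200e-03  1.042e-01]
 [ 4.760e-02 -8.000e-04  1.045e-01]
 [ 5.350e-02  3.300e-03  1.051e-01]
 [ 5.960e-02 -1.900e-03  1.007e-01]
 [ 6.940e-02 -1.100e-03  3.970e-02]
 [ 7.750e-02  3.700e-03  4.080e-02]
 [ 8.580e-02 -1.100e-03  3.950e-02]
 [ 9.300e-02  1.000e-04  5.170e-02]
 [ 9.610e-02  3.600e-03  4.414e-01]
 [ 9.630e-02 -3.900e-03  4.411e-01]
 [ 9.650e-02 -3.500e-03  4.412e-01]
 [ 9.650e-02 -1.900e-03  4.424e-01]
 [ 9.660e-02  1.900e-03  4.416e-01]
 [ 9.670e-02  1.600e-03  4.399e-01]
 [ 9.680e-02 -5.000e-04  4.410e-01]
 [ 9.690e-02 -4.000e-04  4.441e-01]
 [ 9.700e-02  9.000e-04  4.424e-01]
 [ 9.710e-02 -1.400e-03  4.438e-01]
 [ 9.720e-02  1.900e-03  4.415e-01]
 [ 9.730e-02  3.300e-03  4.417e-01]
 [ 9.740e-02  7.000e-04  4.445e-01]
 [ 9.760e-02 -1.900e-03  4.426e-01]
 [ 9.
[... 627 characters left out ...]
-03  4.437e-01]
 [ 1.020e-01  2.100e-03  4.441e-01]
 [ 1.024e-01  3.700e-03  5.150e-02]
 [ 1.030e-01  9.000e-04  4.436e-01]
 [ 1.050e-01 -2.400e-03  4.545e-01]
 [ 1.054e-01 -3.000e-03  4.539e-01]
 [ 1.056e-01 -3.900e-03  4.532e-01]
 [ 1.057e-01 -5.000e-04  4.551e-01]
 [ 1.058e-01 -2.100e-03  4.544e-01]
 [ 1.059e-01 -2.100e-03  4.535e-01]
 [ 1.060e-01 -1.500e-03  4.525e-01]
 [ 1.061e-01 -6.000e-04  4.524e-01]
 [ 1.062e-01  3.000e-03  4.546e-01]
 [ 1.063e-01  3.400e-03  4.522e-01]
 [ 1.064e-01 -1.600e-03  4.523e-01]
 [ 1.066e-01  4.000e-04  4.530e-01]
 [ 1.068e-01 -4.000e-04  4.524e-01]
 [ 1.087e-01 -3.500e-03  4.900e-02]
 [ 1.109e-01  2.300e-03  1.043e-01]
 [ 1.172e-01  1.200e-03  1.054e-01]]
```

View pics/c10.png

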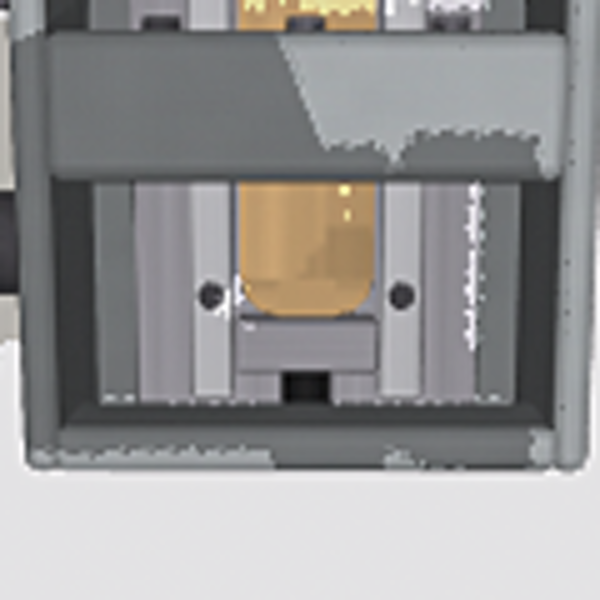

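The crop shows the splint's rounded front end meeting the stop at (308,316), straight between the guides. I'll confirm the guard in the earlier top depth image, then hand in.

Run:
```python
from h import *
P=tocut(cloud('top','t9'));k=(abs(P[:,0]+.012)<.02)&(abs(P[:,1])<.02)&(P[:,2]>.2)&(P[:,2]<.3);print(k.sum(),P[k].max(0),np.median(P[k],0))
ok=P[k][:,2].max()>.25
if ok: print(sign_off())
```

```text
95 [0.00769663 0.01797583 0.27142665] [-0.01074405 -0.00541503  0.24641099]
the job is handed in; nothing more can be done
None
```

The job is handed in: the guard is hooked up and holding on its own, and the long splint lies flat and straight between the guides with its front end against the stop; nothing else was touched, and it took about 17 s.

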